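# Crack a stored butterfly valve open to its third click

### The job

The rubber-seated butterfly valve on the bench is going into storage and must not sit shut hard on its seat, and its lever has been left a click or two open. With the fingertips or the outside of the fingers, and without pinching the lever, push the lever fully shut to its stop, then push it back open counting the clicks and stop in the third notch after the shut one, never riding over into the fourth, so that the disc stays well inside the body. Leave the lever resting in that notch and do not disturb or pick up any of the things lying around the valve.

Things in the scene. Friction and masses are not known exactly. Their poses are not given: they have to be found in the camera images.
- valve: grey 50 mm wafer butterfly valve upright in a steel cradle bolted to the bench (base 150 x 120 mm). Origin: bench level on the stem axis; x along the bore, z up. A neck carries a toothed steel notch plate 140 mm across, top 214 mm above the bench; the lever turns over it. Two stop lugs at the plate's edge rise to 229 mm, the plunger barrel on the lever (63 mm from the stem) to 250 mm
- lever (a joint): lever angle, rad; grows counter-clockwise from above = opening. 0 = shut notch (stop at -0.012). At q the lever points along (-sin q, cos q) in the valve's x, y: square to the bore when shut. Notches every 10 degrees: first 0.175, second 0.349, third 0.524, fourth 0.698. Starts near the first or second
- lever_grip (a point): mid-point of the black grip on the lever's centre line, 150 mm from the stem axis, 230 mm above the bench. The grip is 26 mm wide, 20 mm high (220 to 240 mm up), 80 to 235 mm from the stem; nearer in the lever is a steel bar 12 mm wide. Below the grip is free space down to low things under 60 mm high
- lever_openside: the half of the lever (black grip scale and half of the bar) on the anticlockwise side, the side a finger presses to shut the valve; fixed to the lever, its origin on the stem axis at bench level, its y axis along the lever
- lever_shutside: the other half of the lever, on the clockwise side, the side a finger presses to open the valve; fixed to the lever, its origin on the stem axis at bench level, its y axis along the lever
- stem_top (a point): top of the nut on the stem axis, 248.5 mm up. The feel: from a notch the lever needs a rising push, at most about 0.8 N m (5 N at 150 mm out; a fifth more or less from run to run), to a crest half-way to the next notch; then it snaps on by itself into that notch, ahead of the finger, and the force falls to nothing: one click
- gasket_low: bystander: steel ring 96 mm across, 58 mm hole, 12 mm thick, lying flat under the lever's sweep; origin at its underside centre
- gasket_top: bystander: a second, equal steel ring lying on the first; origin at its underside centre
- flange: bystander: dark steel weld-neck pipe flange, 120 mm across, 45 mm high, to the left of the valve; origin at its underside centre
- spray_can: bystander: upright aluminium can 52 mm across, 150 mm high, beside the valve; origin at its underside centre
- spanner: bystander: steel spanner 170 mm long lying in front of the valve; origin near its middle, on the bench
- carton: bystander: small cardboard carton 90 x 70 x 50 mm, near right of the valve; origin at its underside centre

How it is judged (in metres and radians):
On the way, in this order (a step that is already met when the one before it is completed fails the run):
1. the lever is fully shut, in the shut notch at its stop (value of joint lever below 0.05 rad), for 0.2 s.
2. the lever has been pushed open into the third notch (value of joint lever between 0.46 and 0.6 rad), for 0.2 s.
At the end, for the whole second after the job is handed in: the lever rests in the third notch (0.524 rad, within 0.06 rad) after having been fully shut, and the rings, flange, can, spanner and carton are within 30 mm of where they stood (value of joint lever between 0.46359 and 0.58359 rad and velocity of joint lever between -0.05 and 0.05 rad/s and distance of each of gasket_low, gasket_top, flange, spray_can, spanner, carton from where it was at the start of the episode below 0.03 m); the robot touches nothing.
It fails at once if the lever rides over the crest into the fourth notch (beyond 0.64 rad) (value of joint lever above 0.64 rad).
It fails at once if the lever is pinched: the fingers press both of its sides at once, over 3 N each (contact force between the fingers and lever_openside above 3 N and contact force between the fingers and lever_shutside above 3 N).
It fails at once if a bystander is pushed or lifted more than 30 mm from its place (distance of any of gasket_low, gasket_top, flange, spray_can, spanner, carton from where it was at the start of the episode above 0.03 m).
It fails at once if the spray can is tipped over (angle between spray_can's own z axis and vertical above 0.5 rad).
It also fails if it takes over 64 s, if anything falls off the work surface, if the arm or the gripper's body presses on something with over 40 N, if the wrist force passes 120 N, or if a joint passes its speed limit or range.

### The arm

A 6-joint arm with a two-finger parallel gripper is mounted at the origin on the work surface. World frame = base frame: x ahead of the robot, y to its left, z up, the work surface at z = 0. Lengths are in mm, angles in rad, forces in N, time in s.
With the tool pointing down it reaches from about 300 to 775 mm from the base axis. Payload 14.6 kg.
Tool frame: the origin (TCP) lies midway between the tips of the shut fingers; the grasp point (between the pads) lies 19 mm behind it (r.hold_point_z is the distance from the TCP to the grasp point, in mm); z points along the fingers, y is the line along which they close (so a half turn about z gives the same grasp; the last joint's range is limited). The gripper opens to 85 mm and grips with 20 to 120 N. Pads are 22 mm wide; open, the fingers measure 114 mm over their backs; the gripper's body (76 mm by 85 mm) begins 54 mm behind the grasp point. The pads swing forward as they close: fully open they stand 13 mm farther back than shut.
Start: joints at [-1.318, 0.3, 1.521, -0, 1.321, -0.067], TCP at [172.9, -522.106, 192.081] pointing down, gripper open.
Joint ranges: [-3.03, 3.03], [-0.79, 2.21], [0.23, 2.52], [-1.04, 4.18], [0, 3.07], [-2.55, 2.55]. Speed limits (rad/s): [2.22, 2.22, 2.57, 3.14, 3.14, 3.14].

### API

Orientations are given as a unit quaternion [w, x, y, z].
In Python, from plant import monitor, vision, r gives the robot as it stands.
- The arm moves only by the tool step_arm, never from a script. Its arguments are lists of equal length, an entry for each row: "translation": the shift along the tool's x, y, z in mm, a list of three; "rot": the turn, a rotation vector about the tool's x, y, z in rad, a list of three; "hand": the opening, from 0 (shut) to 1 (fully open). A call has 1 to 5 rows; each row is the pose to reach, as a shift and turn from the pose commanded when the call began, along the tool's axes at that moment; what a row does not reach only later rows make up. A row lasts 1/12 s, in which the tool goes at most 41.7 mm and 7.16 degrees, less where a joint would pass 70% of its speed; a pose out of reach is approached as far as the arm can. A call with a gripper value outside its range is refused whole. The fingers move at their own pace and stop on an object; "grip_force" is the grip in N (left out, the last holds). Time passes only in rows, so rows that repeat a pose let the fingers close. It gives the time, the measured TCP pose, the force, the opening and the grip force at its end, in the units of the state.
- monitor.get_obs(): the state, without advancing time (a new reading comes with each control period).
- vision.read_camera(name): name is "side" or "top"; returns a dict with "image" (384x512x3 uint8, red, green, blue), "z_map" (384x512 float32, mm along the optical axis (not along the pixel's ray), 0 where there is no reading), "mtx" (3x3 intrinsics, pixels), "extrinsics" (4x4, takes a point from camera to world coordinates). Camera axes: x right, y up, looking along -z (the intrinsics and any distortion apply to the point x, -y, -z); pixel columns grow to the right and rows downward; lengths in mm; the calibration is good to about 2 mm. A picture is of the moment at which its call begins.
- r.close_job(): hands the job in; it is judged then, once.
Trained networks look in a picture, given as the dict that the camera call returned (one of the last four; its "shot" number tells which), for a name from the list of things; names that differ only in an ending like _2 or _b are one class to them, and where a whole thing is asked for, a point or a joint stands for the part that bears it (a point fixed in the world has none). Each returns a list of dicts, best first, with "score" (0 to 1); they miss things now and then, are a little off and sometimes report something else, mostly with a low value. They report only what shows in the picture. A call takes as long as a camera call.
- vision.look_for(name, picture): "location" ([x, y, z] in mm, in world coordinates, good to about 4 mm: the middle of the surface that is visible of it).
- vision.silhouettes(name, picture): "region" (384x512 bool, what is visible of it).
- vision.place_of(name, picture): "location" ([x, y, z] in mm, in world coordinates, good to about 4 mm: a listed point, or the origin of a listed thing).
The state is a dict: "clock": time; "joints": joint angles; "joint_vel": joint speeds; "joint_efforts": joint torques, N m; "tool_pos": TCP position; "tool_rot": TCP orientation; "ft_force": force on the tool from outside, world axes, zero at the start; "torque": the same for the moment, N m; "width": finger opening in mm; "finger_force": force on a finger pad.
Only numpy, scipy, OpenCV 4.12 (cv2) and the standard library are available. Lean on these libraries where they do the work, as an engineer would, in place of code of your own. Each camera call takes 0.05 s, during which the arm holds its last target. There are 200 camera calls.

## Working session

There is one attempt and no reset: what is moved stays moved. The work goes in short steps, Python scripts to look and compute and a tool call to move; the robot and the scene stay as the last step left them, time stands still between calls to the robot, and variables do not carry over. Pictures are saved under pics/ and viewed, at most 10 in all, crops included, and the job is handed in when it is done.

Besides the shell and the picture viewer there is one more tool, called as a command line: name --argument value ..., lists and objects as JSON in quotes. step_arm: Moves the arm, as the interface text tells. Its arguments: {"type":"object","properties":{"translation":{"type":"array"},"rot":{"type":"array"},"hand":{"type":"array"},"grip_force":{"type":"number"}},"required":["translation","rot","hand"]}

```bash
mkdir -p pics; python3 - <<'E'
from plant import monitor, vision, r
import cv2, numpy as np
o=monitor.get_obs(); print({k:np.round(v,3).tolist() for k,v in o.items()})
ims=[]
for c in("top","side"):
    p=vision.read_camera(c); ims.append(p["image"])
    cv2.imwrite(f"pics/{c}0.png",cv2.cvtColor(p["image"],cv2.COLOR_RGB2BGR))
    for n in("stem_top","lever_grip","valve","spray_can","lever_openside","lever_shutside","flange","carton","gasket_top"):
        try:
            print(c,n,[(np.round(d["location"]).tolist(),round(d["score"],2)) for d in vision.place_of(n,p)[:2]])
        except Exception as e: print(c,n,e)
E
```

```text
{'clock': 0.0, 'joints': [-1.318, 0.3, 1.522, 0.0, 1.321, -0.067], 'joint_vel': [-0.0, -0.002, 0.002, -0.0, 0.001, 0.001], 'joint_efforts': [-0.001, -54.35, -36.179, -0.0, 0.004, 0.0], 'tool_pos': [172.832, -521.836, 191.507], 'tool_rot': [-0.001, 0.987, 0.159, -0.0], 'ft_force': [0.035, 0.621, -0.092], 'torque': [-0.011, 0.058, 0.039], 'finger_force': 0.0, 'width': 85.549}
top stem_top []
top lever_grip [([514.0, 86.0, 231.0], 0.7)]
top valve [([565.0, -56.0, 0.0], 0.84)]
top spray_can [([656.0, -155.0, 1.0], 0.51)]
top lever_openside []
top lever_shutside [([568.0, -54.0, 3.0], 0.3)]
top flange [([511.0, 377.0, 2.0], 0.55)]
top carton [([376.0, -464.0, -1.0], 0.75)]
top gasket_top [([542.0, 94.0, 13.0], 0.56)]
side stem_top [([564.0, -59.0, 253.0], 0.82)]
side lever_grip [([510.0, 89.0, 231.0], 0.68)]
side valve [([561.0, -58.0, -0.0], 0.67)]
side spray_can [([658.0, -158.0, -2.0], 0.74)]
side lever_openside []
side lever_shutside []
side flange [([508.0, 379.0, 2.0], 0.63)]
side carton [([376.0, -466.0, -2.0], 0.76)]
side gasket_top [([538.0, 93.0, 12.0], 0.93)]
```

View pics/top0.png

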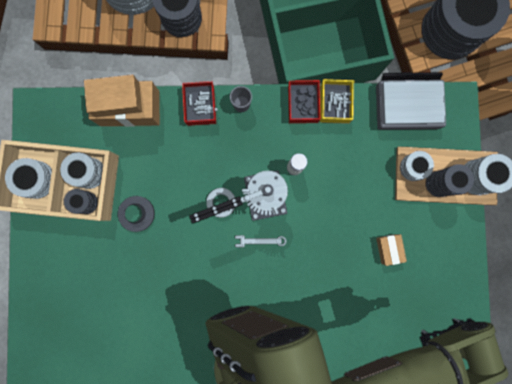

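View pics/side0.png

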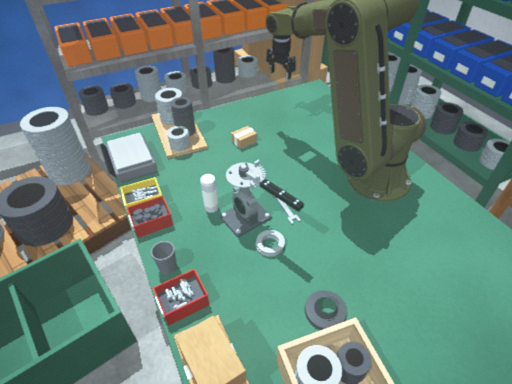

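Top view: stem at about (266,193), with the lever pointing left and slightly towards the robot, grip at about (215,210). The rings lie under it, the spanner is at (260,240) and the can at (298,163). The lever points about 0.346 rad off world +y. The tool's x axis is already square to it, so I'll keep this orientation, shut the fingers and go to the robot side of the lever.

step_arm --translation '[[26,-30,-5],[52,-60,-10],[78,-90,-15],[104,-120,-15],[130,-150,-15]]' --rot '[[0,0,0],[0,0,0],[0,0,0],[0,0,0],[0,0,0]]' --hand '[0,0,0,0,0]' --grip_force 20

```text
clock: 1.42
tool_pos: [249.4, -337.2, 207.3]
tool_rot: [0.0, 0.987, 0.159, 0.0]
ft_force: [1.2, -0.3, -0.2]
width: 25.5
finger_force: 0.0
```

step_arm --translation '[[26,-30,0],[52,-60,0],[78,-90,0],[104,-120,0],[130,-150,0]]' --rot '[[0,0,0],[0,0,0],[0,0,0],[0,0,0],[0,0,0]]' --hand '[0,0,0,0,0]'

```text
clock: 1.83
tool_pos: [325.6, -153.8, 207.4]
tool_rot: [0.0, 0.987, 0.159, 0.0]
ft_force: [1.9, -0.9, -0.2]
width: 0.6
finger_force: 0.0
```

step_arm --translation '[[26,-30,0],[52,-60,0],[78,-90,0],[104,-120,0],[130,-150,0]]' --rot '[[0,0,0],[0,0,0],[0,0,0],[0,0,0],[0,0,0]]' --hand '[0,0,0,0,0]'

```text
clock: 2.25
tool_pos: [402.0, 29.8, 207.4]
tool_rot: [0.0, 0.987, 0.159, 0.0]
ft_force: [1.8, -0.6, -0.1]
width: -0.0
finger_force: 0.0
```

step_arm --translation '[[20,-23,0],[43,-46,0],[43,-46,0],[43,-46,0]]' --rot '[[0,0,0],[0,0,0],[0,0,0],[0,0,0]]' --hand '[0,0,0,0]'

```text
clock: 2.58
tool_pos: [428.0, 85.9, 206.8]
tool_rot: [0.0, 0.987, 0.161, -0.0]
ft_force: [-0.2, -0.7, -0.1]
width: -0.3
finger_force: 0.0
```

```bash
cat > h.py <<'E'
from plant import monitor, vision, r
import cv2, numpy as np
def look(c,name=None,crop=None):
    p=vision.read_camera(c)
    if name:
        im=cv2.cvtColor(p["image"],cv2.COLOR_RGB2BGR)
        if crop: a,b,w,h=crop; im=cv2.resize(im[b:b+h,a:a+w],None,fx=4,fy=4,interpolation=cv2.INTER_CUBIC)
        cv2.imwrite(f"pics/{name}.png",im)
    return p
def ang(p,zlo,zhi,stem=(564,-58),show=True):
    """lever direction (rad off world +y) from the depth points of the lever's silhouette"""
    d=vision.silhouettes("lever_grip",p)
    if not d: print("none"); return
    m=d[0]["region"]&(p["z_map"]>0)
    v,u=np.nonzero(m); z=p["z_map"][v,u]; K=p["mtx"]
    X=np.c_[(u-K[0,2])/K[0,0]*z,-(v-K[1,2])/K[1,1]*z,-z,np.ones_like(z)]@p["extrinsics"].T
    k=(X[:,2]>zlo)&(X[:,2]<zhi); X=X[k,:3]
    rr=np.hypot(*(X[:,:2]-stem).T); X=X[(rr>85)&(rr<235)]
    vx,vy,x0,y0=cv2.fitLine(X[:,:2].astype(np.float32),cv2.DIST_HUBER,0,.01,.01).ravel()
    if vy<0: vx,vy=-vx,-vy
    mx=X.mean(0); print("score",round(d[0]["score"],2),"n",len(X),"fit angle",round(float(np.arctan2(-vx,vy)),3),"mean angle",round(float(np.arctan2(stem[0]-mx[0],mx[1]-stem[1])),3),"mean",mx.round(1))
E
python3 - <<'E'
from h import *
p=look("top","top1",(160,150,160,110)); ang(p,225,250)
p=look("side"); ang(p,232,250)
o=monitor.get_obs(); print(o["clock"],o["tool_pos"],o["ft_force"],o["width"])
E
```

```text
score 0.96 n 489 fit angle 0.341 mean angle 0.334 mean [511.2  94.1 240.5]
score 0.81 n 356 fit angle 0.353 mean angle 0.304 mean [515.5  96.6 238.2]
2.7833 [427.81540345  84.00367247 207.23032316] [-0.29094665  0.49251085 -0.17020256] 0.09461700443406326
```

View pics/top1.png

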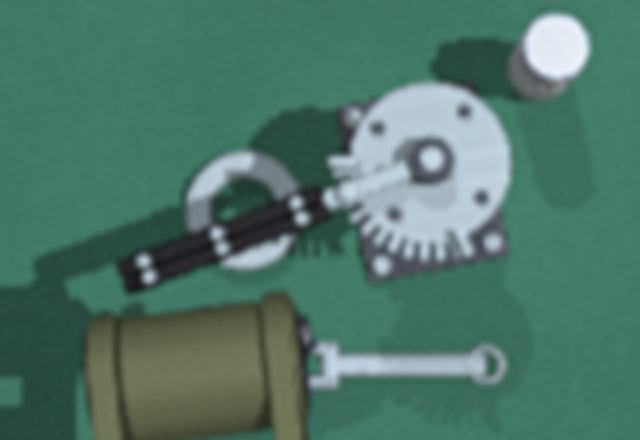

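The valve base is tilted by about 0.17 rad, so the lever stands in the first notch (world 0.34 rad) and shut lies at about 0.16. The finger is free on the robot side. I'll push towards +x.

step_arm --translation '[[20,-1,0],[40,-1,0],[46,-2,0],[52,-2,0],[56,-2,0]]' --rot '[[0,0,0],[0,0,0],[0,0,0],[0,0,0],[0,0,0]]' --hand '[0,0,0,0,0]'

```text
clock: 3.2
tool_pos: [480.6, 103.9, 207.0]
tool_rot: [0.0, 0.987, 0.159, -0.0]
ft_force: [-0.7, -0.9, 0.6]
width: 0.2
finger_force: 0.0
```

step_arm --translation '[[4,0,0],[8,0,0],[12,0,0],[16,-1,0],[20,-1,0]]' --rot '[[0,0,0],[0,0,0],[0,0,0],[0,0,0],[0,0,0]]' --hand '[0,0,0,0,0]'

```text
clock: 3.62
tool_pos: [499.5, 111.8, 207.2]
tool_rot: [-0.0, 0.987, 0.159, 0.0]
ft_force: [0.4, 0.3, 0.7]
width: -0.1
finger_force: 0.0
```

step_arm --translation '[[3,0,0],[6,0,0],[9,0,0],[9,0,0]]' --rot '[[0,0,0],[0,0,0],[0,0,0],[0,0,0]]' --hand '[0,0,0,0]'

```text
clock: 3.95
tool_pos: [508.1, 114.6, 207.0]
tool_rot: [-0.0, 0.987, 0.159, -0.0]
ft_force: [0.1, -0.5, -0.3]
width: 0.3
finger_force: 0.0
```

step_arm --translation '[[2,0,0],[4,0,0],[5,0,0],[6,0,0],[6,0,0]]' --rot '[[0,0,0],[0,0,0],[0,0,0],[0,0,0],[0,0,0]]' --hand '[0,0,0,0,0]'

```text
clock: 4.37
tool_pos: [513.5, 116.4, 207.0]
tool_rot: [-0.0, 0.987, 0.159, -0.0]
ft_force: [-0.4, 0.3, 1.0]
width: 0.1
finger_force: 0.0
```

```bash
python3 - <<'E'
from h import *
p=look("top","top2",(160,150,160,110)); ang(p,225,250)
p=look("side"); ang(p,232,250)
o=monitor.get_obs(); print(o["clock"],o["tool_pos"],o["ft_force"],o["width"])
E
```

```text
score 0.89 n 142 fit angle 0.53 mean angle 0.336 mean [528.4  43.9 240.5]
score 0.93 n 255 fit angle 0.333 mean angle 0.292 mean [518.4  93.4 237.7]
4.5667 [513.42049011 116.29197922 207.09230241] [-0.23064838  0.32002747 -0.10509251] 0.05875919273719319
```

View pics/top2.png

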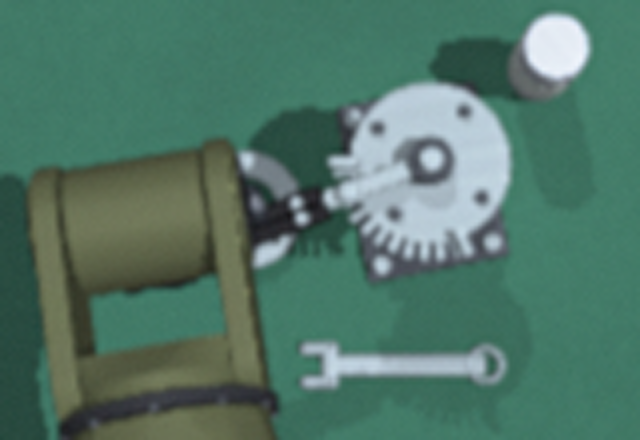

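The top view shows the lever unmoved at (300,205), with the wrist covering the grip's outer part, and no force is felt. I'll check from the side.

```bash
python3 - <<'E'
from h import *
p=look("side","side1",(210,110,130,110))
for n in("stem_top","lever_grip"): print(n,[(np.round(d["location"]).tolist(),round(d["score"],2)) for d in vision.place_of(n,p)[:2]])
E
```

```text
stem_top [([565.0, -58.0, 255.0], 0.84)]
lever_grip [([510.0, 89.0, 230.0], 0.98)]
```

View pics/side1.png

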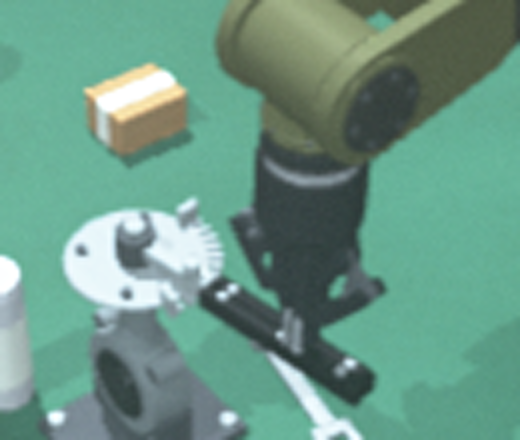

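```bash
python3 - <<'E'
from h import *
p=look("side"); K=p["mtx"]
o=monitor.get_obs(); E=np.linalg.inv(p["extrinsics"])
def px(w):
    c=E@np.r_[w,1]; return (K@np.array([c[0],-c[1],-c[2]])/-c[2])[:2].round(1),round(-c[2],1)
for dz in(0,20,40,60): print("tcp+",dz,px(o["tool_pos"]+[0,0,dz]))
for v in range(178,204,2):
    row=[]
    for u in range(276,292,2):
        z=p["z_map"][v,u]; X=p["extrinsics"]@np.array([(u-K[0,2])/K[0,0]*z,-(v-K[1,2])/K[1,1]*z,-z,1])
        row.append("%d,%d,%d"%tuple(X[:3]))
    print(v,row)
E
```

```text
tcp+ 0 (array([283.9, 204.1]), np.float64(1090.7))
tcp+ 20 (array([284.3, 199.4]), np.float64(1076.5))
tcp+ 40 (array([284.6, 194.7]), np.float64(1062.4))
tcp+ 60 (array([285. , 189.8]), np.float64(1048.2))
178 ['532,95,303', '534,109,316', '532,117,322', '523,112,314', '528,130,331', '527,139,338', '519,137,333', '517,143,337']
180 ['533,97,298', '535,111,311', '531,116,313', '525,116,311', '528,131,324', '526,139,330', '519,137,326', '516,143,330']
182 ['534,99,292', '527,98,288', '529,112,301', '525,116,303', '527,130,315', '525,137,321', '515,132,312', '505,126,303']
184 ['384,-154,1', '374,-154,-3', '528,112,293', '523,114,293', '524,125,303', '522,133,309', '511,126,297', '506,129,298']
186 ['514,66,239', '379,-146,-5', '529,114,287', '523,115,286', '523,125,294', '521,133,301', '515,133,298', '513,140,303']
188 ['518,73,239', '513,76,239', '525,107,271', '526,120,283', '525,129,291', '519,130,289', '520,141,299', '517,148,304']
190 ['523,82,240', '517,84,239', '525,108,265', '524,117,272', '521,123,276', '518,129,279', '519,141,291', '517,147,296']
192 ['526,88,238', '521,91,239', '527,113,261', '526,121,268', '521,124,269', '519,131,274', '510,128,267', '357,-89,2']
194 ['527,91,234', '523,95,235', '528,114,255', '526,122,261', '520,124,260', '517,130,264', '507,125,255', '363,-80,1']
196 ['527,90,224', '525,100,232', '522,105,235', '524,120,251', '519,122,250', '517,130,256', '501,116,235', '498,122,240']
198 ['425,-79,9', '524,98,222', '521,104,226', '518,111,231', '518,121,240', '513,124,240', '508,128,241', '500,126,236']
200 ['425,-78,0', '421,-70,4', '415,-65,7', '519,113,225', '516,120,229', '514,127,235', '511,133,239', '506,136,239']
202 ['429,-71,-2', '424,-64,2', '419,-58,4', '413,-53,7', '516,121,222', '513,127,226', '512,135,233', '510,142,239']
```

Depth shows the finger tips ending at about z 245, above the grip top (240), although the reported TCP is at 207. The fingers rode over the lever without touching it. I'll lift clear and measure where the tips really are.

step_arm --translation '[[0,0,-40],[0,0,-60],[0,0,-60],[0,0,-60]]' --rot '[[0,0,0],[0,0,0],[0,0,0],[0,0,0]]' --hand '[0,0,0,0]'

```text
clock: 5.1
tool_pos: [513.7, 116.4, 267.9]
tool_rot: [-0.0, 0.987, 0.159, 0.001]
ft_force: [0.5, -0.6, -0.6]
width: 0.3
finger_force: 0.0
```

```bash
python3 - <<'E'
from h import *
print(r.hold_point_z)
o=monitor.get_obs(); print(o["tool_pos"],o["width"],o["joints"])
p=look("side","side2",(210,90,130,110)); K=p["mtx"]; E=np.linalg.inv(p["extrinsics"])
for dz in(0,20,40,60):
    c=E@np.r_[o["tool_pos"]+[0,0,dz],1]; print(dz,(K@np.array([c[0],-c[1],-c[2]])/-c[2])[:2].round(1))
v,u=np.mgrid[130:230,240:330]; z=p["z_map"][130:230,240:330]
X=np.stack([(u-K[0,2])/K[0,0]*z,-(v-K[1,2])/K[1,1]*z,-z,np.ones_like(z)],-1)@p["extrinsics"].T
t=o["tool_pos"]; k=(z>0)&(np.hypot(X[...,0]-t[0],X[...,1]-t[1])<35)
for lo in range(195,340,10):
    q=X[k&(X[...,2]>=lo)&(X[...,2]<lo+10)]
    if len(q): print(lo,len(q),q[:,:2].min(0).round(),q[:,:2].max(0).round())
E
```

```text
18.700000000000003
[513.74465871 116.37443113 267.92308193] 0.27065956298637567 [1.53215544e-01 1.98617117e-01 1.47165051e+00 1.80323682e-05
 1.46935220e+00 1.40421716e+00]
0 [284.9 189.7]
20 [285.2 184.6]
40 [285.6 179.5]
60 [286.  174.2]
215 19 [507.  87.] [528. 150.]
225 44 [507.  88.] [530. 150.]
235 151 [486.  83.] [529. 151.]
305 10 [519. 112.] [528. 128.]
315 30 [506. 104.] [529. 132.]
325 28 [507. 106.] [529. 132.]
335 21 [511. 110.] [528. 131.]
```

View pics/side2.png

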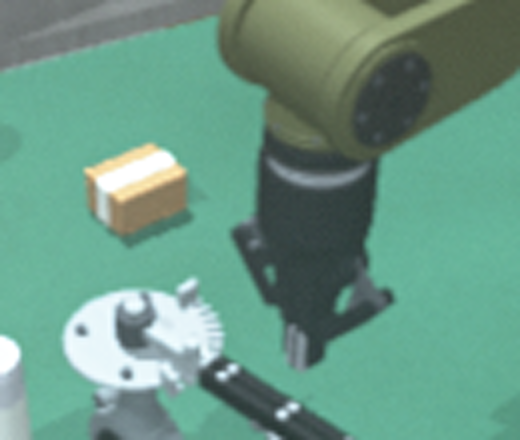

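The tips really end about 40 mm above the reported TCP (z about 306 against 268 reported); the horizontal position agrees. I'll back off and come down to a reported z of 184 (tips at about 223), then push again.

step_arm --translation '[[-30,1,0],[-65,2,0],[-70,2,20],[-70,2,55],[-70,2,84]]' --rot '[[0,0,0],[0,0,0],[0,0,0],[0,0,0],[0,0,0]]' --hand '[0,0,0,0,0]'

```text
clock: 5.57
tool_pos: [446.6, 92.2, 181.1]
tool_rot: [-0.0, 0.987, 0.159, -0.0]
ft_force: [1.3, 0.7, -0.3]
width: 0.1
finger_force: 0.0
```

step_arm --translation '[[10,0,0],[20,0,0],[28,0,0],[34,0,0],[40,0,0]]' --rot '[[0,0,0],[0,0,0],[0,0,0],[0,0,0],[0,0,0]]' --hand '[0,0,0,0,0]'

```text
clock: 5.98
tool_pos: [485.5, 105.2, 182.5]
tool_rot: [-0.0, 0.987, 0.159, -0.001]
ft_force: [-5.9, 1.5, -1.0]
width: 0.1
finger_force: 2.3
```

step_arm --translation '[[3,0,0],[6,0,0],[9,0,0],[12,0,0],[15,0,0]]' --rot '[[0,0,0],[0,0,0],[0,0,0],[0,0,0],[0,0,0]]' --hand '[0,0,0,0,0]'

```text
clock: 6.4
tool_pos: [500.2, 109.7, 183.2]
tool_rot: [0.0, 0.987, 0.159, 0.0]
ft_force: [1.3, 0.3, 0.9]
width: 0.2
finger_force: 0.0
```

Contact and a click. I'll push on to the stop.

step_arm --translation '[[3,0,0],[6,0,0],[9,0,0],[12,0,0],[12,0,0]]' --rot '[[0,0,0],[0,0,0],[0,0,0],[0,0,0],[0,0,0]]' --hand '[0,0,0,0,0]'

```text
clock: 6.82
tool_pos: [511.6, 113.5, 183.0]
tool_rot: [0.0, 0.987, 0.159, -0.0]
ft_force: [-0.3, -0.3, 0.8]
width: -0.2
finger_force: 0.3
```

step_arm --translation '[[1,0,0],[2,0,0],[3,0,0],[4,0,0],[4,0,0]]' --rot '[[0,0,0],[0,0,0],[0,0,0],[0,0,0],[0,0,0]]' --hand '[0,0,0,0,0]'

```text
clock: 7.23
tool_pos: [512.4, 113.8, 182.9]
tool_rot: [0.001, 0.987, 0.159, -0.004]
ft_force: [-26.6, -9.6, 12.1]
width: -0.1
finger_force: 13.7
```

Hard stop felt (28 N at x = 512). I'll back off, lift and check the shut angle.

step_arm --translation '[[-10,0,0],[-30,0,0],[-30,0,-40],[-30,0,-80],[-30,0,-80]]' --rot '[[0,0,0],[0,0,0],[0,0,0],[0,0,0],[0,0,0]]' --hand '[0,0,0,0,0]'

```text
clock: 7.65
tool_pos: [488.3, 105.6, 270.5]
tool_rot: [0.0, 0.987, 0.159, 0.005]
ft_force: [-1.1, 0.4, 0.7]
width: 0.1
finger_force: 0.0
```

```bash
python3 - <<'E'
from h import *
p=look("top"); ang(p,225,250); p=look("side","side3",(210,90,130,110)); ang(p,232,250)
for n in("stem_top","lever_grip"): print(n,[(np.round(d["location"]).tolist(),round(d["score"],2)) for d in vision.place_of(n,p)[:2]])
o=monitor.get_obs(); print(o["clock"],o["tool_pos"],o["ft_force"])
E
```

```text
score 0.89 n 131 fit angle 0.069 mean angle 0.158 mean [546.8  49.7 241.1]
score 0.8 n 361 fit angle 0.175 mean angle 0.138 mean [541.5 103.9 238.4]
stem_top []
lever_grip [([538.0, 96.0, 233.0], 0.65)]
7.95 [486.25214049 105.26290264 262.03931904] [-0.06168667  0.12332097  0.12046571]
```

View pics/side3.png

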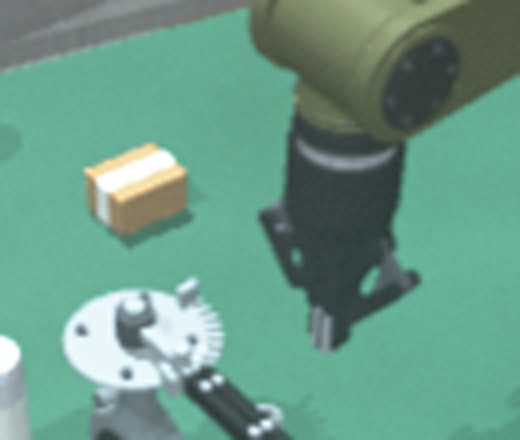

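The lever is shut at about 0.17 rad world, one 10 degree notch below where it started, and the grip runs down from (200,380) in the crop. Next I cross over the lever to its clockwise side and come down there.

step_arm --translation '[[30,4,0],[62,9,0],[94,13,0],[94,13,35],[94,13,70]]' --rot '[[0,0,0],[0,0,0],[0,0,0],[0,0,0],[0,0,0]]' --hand '[0,0,0,0,0]'

```text
clock: 8.37
tool_pos: [581.6, 122.8, 192.1]
tool_rot: [-0.0, 0.987, 0.159, 0.001]
ft_force: [1.2, 0.2, -1.8]
width: -0.2
finger_force: 0.0
```

step_arm --translation '[[0,0,9],[0,0,9],[0,0,9]]' --rot '[[0,0,0],[0,0,0],[0,0,0]]' --hand '[0,0,0]'

```text
clock: 8.62
tool_pos: [580.0, 122.6, 185.1]
tool_rot: [-0.0, 0.987, 0.159, 0.0]
ft_force: [-0.2, 0.1, 0.5]
width: 0.0
finger_force: 0.0
```

```bash
cat >> h.py <<'E'
def q_to_tool(qs,R=175,h=25,stem=(564,-58),yaw=.168):
    o=monitor.get_obs(); t=o["tool_pos"]; th=2*np.arctan2(o["tool_rot"][2],o["tool_rot"][1])
    for q in qs:
        a=yaw+q; d=np.array([stem[0]-R*np.sin(a)+h*np.cos(a),stem[1]+R*np.cos(a)+h*np.sin(a)])-t[:2]
        print(q,"tool x %.1f y %.1f"%(d@[np.cos(th),np.sin(th)],d@[np.sin(th),-np.cos(th)]))
    d=t[:2]-stem
    print("t",round(o["clock"],2),"pos",t.round(1),"F",o["ft_force"].round(1))
E
python3 - <<'E'
from h import *
q_to_tool([0,.1,.2,.3,.4,.45,.48])
E
```

```text
0 tool x -20.8 y -2.8
0.1 tool x -37.9 y -7.1
0.2 tool x -55.4 y -9.6
0.3 tool x -73.1 y -10.4
0.4 tool x -90.7 y -9.4
0.45 tool x -99.5 y -8.3
0.48 tool x -104.7 y -7.4
t 8.62 pos [580.  122.6 185.1] F [-0.2  0.1  0.5]
```

step_arm --translation '[[-10,-1,0],[-17,-2,0],[-22,-3,0],[-26,-4,0],[-30,-5,0]]' --rot '[[0,0,0],[0,0,0],[0,0,0],[0,0,0],[0,0,0]]' --hand '[0,0,0,0,0]'

```text
clock: 9.03
tool_pos: [550.5, 117.8, 185.7]
tool_rot: [0.0, 0.987, 0.159, 0.002]
ft_force: [4.4, 0.2, 3.9]
width: 0.1
finger_force: 2.5
```

step_arm --translation '[[-3,0,0],[-6,-1,0],[-9,-2,0],[-12,-2,0],[-12,-2,0]]' --rot '[[0,0,0],[0,0,0],[0,0,0],[0,0,0],[0,0,0]]' --hand '[0,0,0,0,0]'

```text
clock: 9.45
tool_pos: [537.1, 115.9, 183.8]
tool_rot: [-0.0, 0.987, 0.159, -0.001]
ft_force: [0.4, -0.4, -0.4]
width: -0.1
finger_force: 0.0
```

```bash
python3 - <<'E'
from h import *
p=look("side"); ang(p,232,250)
q_to_tool([.1,.2,.3,.4,.45,.48])
E
```

```text
score 0.87 n 123 fit angle 0.406 mean angle 0.296 mean [506.4 131.1 238.1]
0.1 tool x 4.4 y -0.1
0.2 tool x -13.1 y -2.6
0.3 tool x -30.7 y -3.4
0.4 tool x -48.4 y -2.4
0.45 tool x -57.1 y -1.2
0.48 tool x -62.4 y -0.3
t 9.55 pos [537.6 115.9 183.9] F [ 0.3  0.7 -0.8]
```

First click: the force fell to nothing and the lever is at about 0.34. On to the second.

step_arm --translation '[[-7,-1,0],[-11,-2,0],[-15,-3,0],[-18,-3,0],[-21,-3,0]]' --rot '[[0,0,0],[0,0,0],[0,0,0],[0,0,0],[0,0,0]]' --hand '[0,0,0,0,0]'

```text
clock: 9.97
tool_pos: [516.9, 112.1, 184.2]
tool_rot: [0.0, 0.987, 0.159, 0.001]
ft_force: [4.0, -1.1, -1.7]
width: -0.2
finger_force: 1.7
```

step_arm --translation '[[-2,0,0],[-4,0,0],[-6,0,0],[-8,0,0],[-8,0,0]]' --rot '[[0,0,0],[0,0,0],[0,0,0],[0,0,0],[0,0,0]]' --hand '[0,0,0,0,0]'

```text
clock: 10.38
tool_pos: [508.9, 109.7, 184.1]
tool_rot: [-0.0, 0.987, 0.159, -0.0]
ft_force: [-0.5, -1.4, -0.1]
width: -0.4
finger_force: 0.0
```

```bash
python3 - <<'E'
from h import *
p=look("side"); ang(p,232,250)
q_to_tool([.3,.349,.4,.43,.45,.48])
E
```

```text
score 0.65 n 146 fit angle 0.557 mean angle 0.473 mean [488.1  90.3 237.7]
0.3 tool x -1.9 y -0.4
0.349 tool x -10.5 y -0.1
0.4 tool x -19.5 y 0.6
0.43 tool x -24.8 y 1.3
0.45 tool x -28.3 y 1.8
0.48 tool x -33.5 y 2.7
t 10.48 pos [509.3 109.7 184.1] F [-0.2  0.8 -0.1]
```

Second click confirmed (about 0.51 world, which is 0.35). Third one gently.

step_arm --translation '[[-7,0,0],[-12,0,0],[-16,0,0],[-19,1,0],[-22,1,0]]' --rot '[[0,0,0],[0,0,0],[0,0,0],[0,0,0],[0,0,0]]' --hand '[0,0,0,0,0]'

```text
clock: 10.9
tool_pos: [488.6, 101.8, 184.2]
tool_rot: [-0.0, 0.987, 0.159, 0.0]
ft_force: [3.7, -0.8, -0.6]
width: -0.0
finger_force: 1.6
```

step_arm --translation '[[-2,0,0],[-4,1,0],[-6,1,0],[-7,1,0],[-7,1,0]]' --rot '[[0,0,0],[0,0,0],[0,0,0],[0,0,0],[0,0,0]]' --hand '[0,0,0,0,0]'

```text
clock: 11.32
tool_pos: [482.1, 98.6, 184.1]
tool_rot: [0.0, 0.987, 0.159, -0.0]
ft_force: [-0.4, -0.4, -1.3]
width: -0.0
finger_force: 0.0
```

```bash
python3 - <<'E'
from h import *
p=look("side"); ang(p,232,250)
q_to_tool([.43,.45,.48])
E
```

```text
score 0.73 n 166 fit angle 0.716 mean angle 0.65 mean [470.1  65.5 237.7]
0.43 tool x 4.2 y -0.8
0.45 tool x 0.7 y -0.3
0.48 tool x -4.5 y 0.6
t 11.42 pos [482.4  98.7 184.1] F [ 0.5 -0.3  0.2]
```

Third click: the lever is at about 0.69 world (q about 0.52) and the force is zero. I'll withdraw away from the lever (+x), lift, and verify.

step_arm --translation '[[15,0,0],[40,0,0],[60,0,-20],[60,0,-60],[60,0,-90]]' --rot '[[0,0,0],[0,0,0],[0,0,0],[0,0,0],[0,0,0]]' --hand '[0,0,0,0,0]'

```text
clock: 11.83
tool_pos: [539.9, 117.8, 275.4]
tool_rot: [-0.0, 0.987, 0.159, -0.0]
ft_force: [-0.3, -0.6, 1.9]
width: 0.2
finger_force: 0.0
```

step_arm --translation '[[30,-30,0],[60,-60,0],[60,-60,0],[60,-60,0]]' --rot '[[0,0,0],[0,0,0],[0,0,0],[0,0,0]]' --hand '[0,0,0,0]'

```text
clock: 12.17
tool_pos: [577.6, 194.9, 272.7]
tool_rot: [0.0, 0.987, 0.16, -0.001]
ft_force: [-0.8, -1.2, 0.2]
width: -0.2
finger_force: 0.0
```

```bash
python3 - <<'E'
from h import *
p=look("side","side4",(210,110,130,110)); ang(p,232,250)
for n in("lever_grip","spray_can","gasket_top","flange","carton"): print(n,[(np.round(d["location"]).tolist(),round(d["score"],2)) for d in vision.place_of(n,p)[:1]])
p=look("top"); ang(p,225,250)
o=monitor.get_obs(); print(o["clock"],o["tool_pos"],o["ft_force"])
E
```

```text
score 0.75 n 115 fit angle 0.616 mean angle 0.669 mean [434.3 106.1 238.2]
lever_grip [([465.0, 63.0, 230.0], 0.75)]
spray_can [([656.0, -164.0, -1.0], 0.58)]
gasket_top []
flange [([511.0, 377.0, 4.0], 0.92)]
carton [([376.0, -467.0, -1.0], 0.56)]
score 0.71 n 463 fit angle 0.708 mean angle 0.679 mean [463.4  66.7 240.8]
12.6167 [577.46707876 192.89329413 274.45103117] [-1.12240605  0.2202433  -0.25220755]
```

View pics/side4.png

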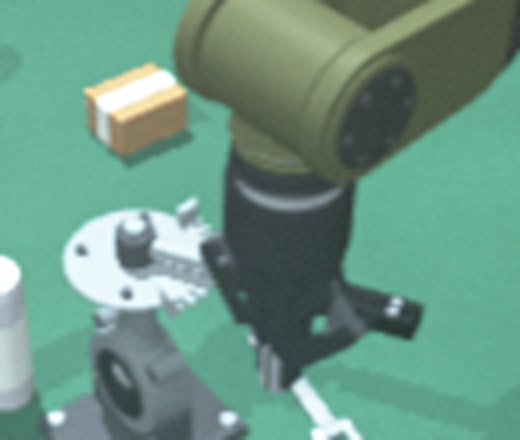

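The lever lies behind the gripper with its end at (400,315). The top view gives 0.68 to 0.71 rad world, so q is about 0.52, the third notch. The arm is clear and nothing around the valve shows as moved, so I'm handing in.

```bash
python3 -c "
from plant import r
print(r.close_job())"
```

```text
the job is handed in; nothing more can be done
None
```

The lever was pushed to its shut stop, opened three clicks without pinching, left at about 0.52 rad in the third notch, and handed in with the arm clear; the flange, can and carton measured within 10 mm of their places, but the rings and spanner were not re-measured.

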